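# Hang the rinsed copper plates on the drying rail

## Task

The pair of rinsed copper printing plates, on the hanger with the orange roof, has to dry. Pick that hanger up by its fin, lower it astride the sloped drying rail at the green band near the rail's high end, and let go there, so that it slides down by itself to the black stop at the low end, without being pushed or guided on the lower half of the rail. Leave the blue-roofed hanger where it stands.

Things in the scene. Friction and masses are not known exactly. Their poses are not given: they have to be found in the camera images.
- copper_hanger: All sizes mm. Saddle, orange roof and fin, standing on its two upright copper plates (70 long in y, 46 apart in x). Origin: middle of the groove under the roof, 66 above the plates' feet; the rail's axis lies there when seated. z up, y = sliding way, x across; both ways round alike. Roof 58 wide, ridge 16 above origin. Fin to grasp from above: 12 thick in x, 40 long in y, top 60 above origin. 0.26 kg.
- zinc_hanger: The other hanger, to be left alone: same shape, size, axes and origin as the copper one, but with a blue roof and fin and two grey zinc plates. It stands on the table like the first; which of them is on the left varies.
- rail_load (a point): Middle of the 30 mm green band, on the axis of the rail: a fixed slippery steel bar, 16 mm diameter, open from above. 166 mm above the table. z up; y level along the rail, pointing uphill (it rises 13 degrees); x across. Bar free 100 mm uphill and 240 downhill. A hanger held level touches when its origin is 8 mm above the axis; let go, it drops on, tilts 13 degrees and slides at once.
- rail_stop (a point): Point on the rail's axis where a hanger's origin lies once it rests against the stop, a black rubber paddle 56 mm wide across the rail's low end. 119 mm above the table, 206 mm down the rail from the loading point. Axes as there.
Not all that is in view belongs to the job. There is more than one size of the copper_hanger; the one meant has the size given above.

How it is judged:
By the outcome, as a careful person would: the job done as asked, in the order asked, and still so for the second after the job is handed in, with the robot touching nothing.
It also fails if it takes over 38 s, if anything falls off the work surface, if the arm or the gripper's body presses on something with over 40 N, if the wrist force passes 120 N, or if a joint passes its speed limit or range.

## Robot

A 7-joint arm with a two-finger parallel gripper is mounted at the origin on the work surface. World frame = base frame: x ahead of the robot, y to its left, z up, the work surface at z = 0. Lengths are in m, angles in rad, forces in N, time in s.
With the tool pointing down it reaches from about 0.35 to 0.9 m from the base axis. Payload 8.1 kg.
Tool frame: the origin (TCP) lies midway between the tips of the shut fingers; the grasp point (between the pads) lies 19 mm behind it (robot.pinch_z is the distance from the TCP to the grasp point, in m); z points along the fingers, y is the direction in which the jaws open and shut (so a half turn about z gives the same grasp; the last joint's range is limited). The gripper opens to 92 mm and grips with 3 to 60 N. Pads are 19 mm wide; open, the fingers measure 130 mm over their backs; the gripper's body (75 mm by 190 mm) begins 47 mm behind the grasp point.
Start: joints at [1.082, 0.434, 0.025, 1.573, -0.012, 1.134, -0.075], TCP at [0.235, -0.579, 0.194] pointing down, gripper open.
Joint ranges: [-2.62, 2.62], [-0.44, 2.09], [-1.27, 1.32], [0.08, 2.57], [-1.32, 4.46], [0.12, 2], [-2.74, 2.74]. Speed limits (rad/s): [2.22, 2.22, 3.01, 3.01, 3.14, 3.14, 3.14].

## Interface

Orientations are given as a 3x3 rotation matrix whose columns are the frame's x, y, z axes.
In Python, from cell import robot, cams gives the robot as it stands. The module is installed in compiled form; this text tells all that it offers. Calls block until the motion is done:
- robot.move_ptp(position, orientation): joint-space move of the TCP to a pose.
- robot.movel(position, v=0.15, frame=None): straight line of the TCP; frame=None keeps the orientation; v is the mean speed in m/s.
- robot.move_joints(angles): joint-space move.
- robot.grip(opening): finger opening in m; the grip force is fixed at half the most; returns when the fingers have stopped.
- robot.dwell(seconds).
- robot.inverse_kinematics(position, orientation): joint angles nearest the present ones, or None.
- robot.state(): the state.
- cams.get_image(name): name is "scene" or "top" or "wrist"; returns a dict with "frame" (384x512x3 uint8, red, green, blue), "fovy" (degrees; the focal length in pixels is half the picture's height over the tangent of half this angle, whatever the lens; pixels are square), "cx", "cy" (the principal point, pixels), "eye" and "attitude" of the camera in the world. Camera axes: x right, y down, z forward; pixel columns grow to the right and rows downward; lengths in m; the calibration is good to about 2 mm. A picture is of the moment at which its call begins. There is no depth.
A pose or a line that the arm cannot do raises robot.Unreachable and nothing moves.
- robot.job_done(): hands the job in, once; it reports no verdict.
The state is a dict: "clock": time; "qpos": joint angles; "qvel": joint speeds; "effort": joint torques, N m; "position": TCP position; "tcp_rot": TCP orientation; "ft_force": force on the tool from outside, world axes, zero at the start; "moment": the same for the moment, N m; "gripper_width": finger opening in m.
Only numpy, scipy, OpenCV 4.12 (cv2) and the standard library are available. Lean on these libraries where they do the work, as an engineer would, in place of code of your own. Each camera call takes 0.05 s, during which the arm holds its last target.

## Working session

There is one attempt and no reset: what is moved stays moved. The work goes in short steps, each a Python script; the robot and the scene stay as the last script left them, time stands still between calls to the robot, and variables do not carry over. Pictures are saved under pics/ and viewed, and the job is handed in when it is done.

```bash
mkdir -p pics; python3 - <<'E'
from cell import robot,cams
import cv2
for n in ["scene","top","wrist"]:
    d=cams.get_image(n); cv2.imwrite(f"pics/{n}0.png",d["frame"][:,:,::-1])
    print(n,d["fovy"],d["cx"],d["cy"],d["eye"],d["attitude"])
s=robot.state();print(s["clock"],s["position"],s["tcp_rot"],robot.pinch_z,s["gripper_width"])
E
```

```text
scene 46.09027787886099 254.61604984767197 198.92406337376113 [0.76666539 0.35656043 0.75039679] [[-0.83754422  0.44889424 -0.31147013]
 [ 0.54618164  0.70283503 -0.45575053]
 [ 0.01432833 -0.55183049 -0.8338332 ]]
top 53.10501982778426 257.75665973619 193.54601746857267 [0.43359448 0.02093421 0.83241778] [[ 0.02797448 -0.98764237  0.15420758]
 [-0.9994523  -0.03036355 -0.0131587 ]
 [ 0.01767838 -0.15375501 -0.98795084]]
wrist 65.13667754113328 251.95396724234496 187.44787316134128 [ 0.30046621 -0.55268344  0.38335525] [[ 0.37637062 -0.89413721 -0.24261866]
 [-0.92646695 -0.36381072 -0.09644041]
 [-0.00203631  0.2610755  -0.96531624]]
0.15 [ 0.23499282 -0.57867374  0.19361708] [[ 9.26516941e-01  3.76252636e-01 -5.59150016e-04]
 [ 3.76253036e-01 -9.26516297e-01  1.09703952e-03]
 [-1.05297592e-04 -1.22680759e-03 -9.99999242e-01]] 0.0188 0.09183248111929682
```

View pics/scene0.png

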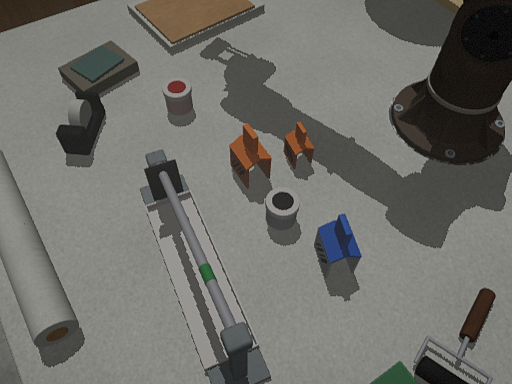

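View pics/top0.png

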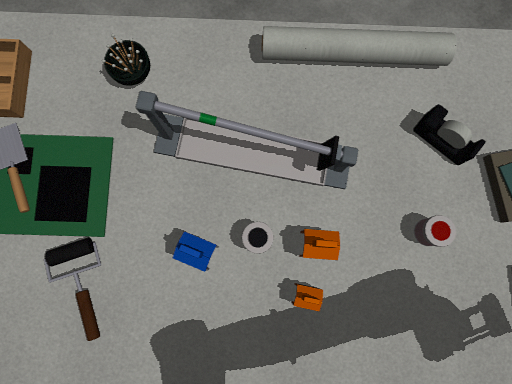

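View pics/wrist0.png

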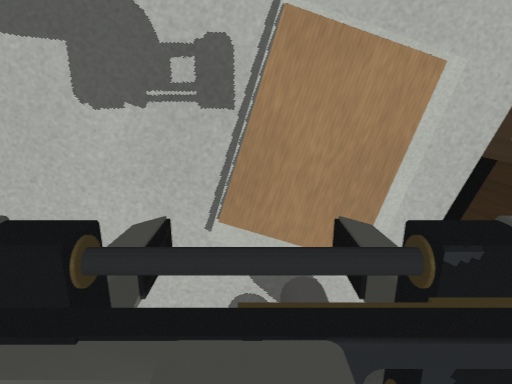

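The scene shows two orange-roofed hangers: a large one (scene 250,155; top 321,244) and a small decoy (scene 298,145; top 309,297). The blue one is at top (195,251) and the green band at top (208,119). Next I'll crop in and measure.

```bash
python3 - <<'E'
import cv2,numpy as np
a=cv2.imread("pics/scene0.png");b=cv2.imread("pics/top0.png")
f=lambda im,x,y,w,h,s:cv2.resize(im[y:y+h,x:x+w],None,fx=s,fy=s,interpolation=cv2.INTER_NEAREST)
c1=f(a,220,110,100,90,4);c2=f(b,270,220,100,90,4)
cv2.imwrite("pics/crop1.png",np.hstack([c1,c2]))
cv2.imwrite("pics/crop2.png",f(b,125,75,250,130,3))
E
```

```text
(no output)
```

View pics/crop1.png

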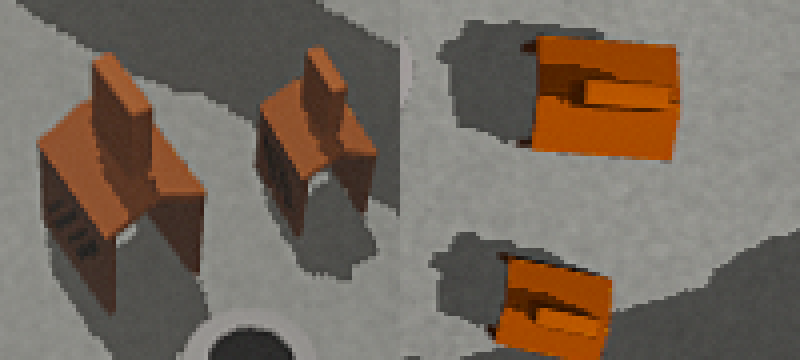

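View pics/crop2.png

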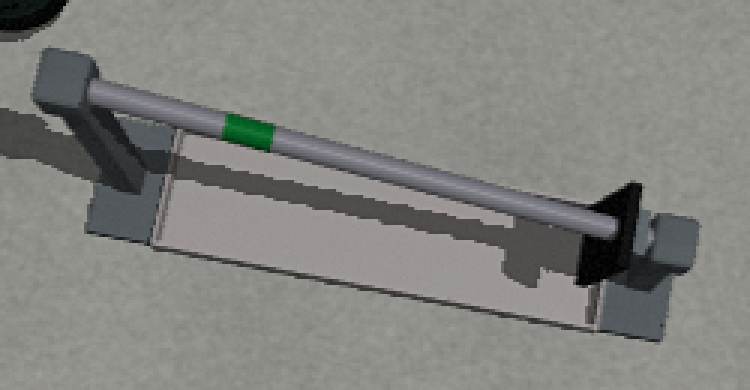

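```bash
cat > h.py <<'E'
import numpy as np,cv2
def ray(d,p):
    f=d["frame"].shape[0]/2/np.tan(np.radians(d["fovy"])/2)
    v=np.array(d["attitude"])@np.array([(p[0]-d["cx"])/f,(p[1]-d["cy"])/f,1.]); return np.array(d["eye"]),v/np.linalg.norm(v)
def onz(d,p,z):
    e,v=ray(d,p); return e+v*(z-e[2])/v[2]
def tri(d1,p1,d2,p2):
    e1,v1=ray(d1,p1);e2,v2=ray(d2,p2)
    t=np.linalg.lstsq(np.c_[v1,-v2],e2-e1,rcond=None)[0]
    a=e1+t[0]*v1;b=e2+t[1]*v2; return (a+b)/2,np.linalg.norm(a-b)
def blobs(d,lo,hi,amin=60):
    m=cv2.inRange(cv2.cvtColor(d["frame"],cv2.COLOR_RGB2HSV),lo,hi)
    n,l,s,c=cv2.connectedComponentsWithStats(m); return [(s[i].tolist(),c[i],l==i) for i in range(1,n) if s[i][4]>=amin]
def proj(d,X):
    f=d["frame"].shape[0]/2/np.tan(np.radians(d["fovy"])/2)
    c=np.array(d["attitude"]).T@(np.asarray(X)-d["eye"]); return np.array([d["cx"]+f*c[0]/c[2],d["cy"]+f*c[1]/c[2]])
E
python3 - <<'E'
from cell import cams
from h import *
np.set_printoptions(precision=4,suppress=True)
T=cams.get_image("top");S=cams.get_image("scene")
g=[max((b for b in blobs(d,(50,120,40),(75,255,255),30) if b[0][4]<600),key=lambda b:b[0][4]) for d in (T,S)]
print([x[0] for x in g],[x[1] for x in g])
G=tri(T,g[0][1],S,g[1][1]);print("green",G,onz(T,g[0][1],.166),onz(S,g[1][1],.166))
# bar centreline in top: rows midpoints of bar at columns
c=lambda q,o:(q[0]/o[2]+o[0],q[1]/o[2]+o[1])
t3=lambda x,y:(x/3+125,y/3+75)
for a in [t3(90,92),t3(607,226),t3(420,179)]:
    z=.166
    for _ in range(50):
        P=onz(T,a,z);h=P[:2]-onz(T,g[0][1],.166)[:2];sg=1 if h[1]>0 else -1
        z=.166+np.tan(np.radians(13))*np.linalg.norm(h)*sg
    print("bar",a,P,np.linalg.norm(h),"uphill az deg",np.degrees(np.arctan2(*(h*sg)[::-1])))
t=lambda x,y:((x-400)/4+270,y/4+220); s=lambda x,y:(x/4+220,y/4+110)
ft=[t(585,80),t(677,83),t(677,105),t(583,103)]
P=[onz(T,p,.126) for p in ft];print("fin",np.array(P)[:,:2],np.mean(P,0),[np.linalg.norm(P[0]-P[1]),np.linalg.norm(P[1]-P[2])])
fs=[s(93,62),s(107,54),s(151,108),s(132,114)]
P=[onz(S,p,.126) for p in fs];print("finS",np.array(P)[:,:2],np.mean(P,0))
print("tri",tri(T,np.mean(ft,0),S,np.mean(fs,0)))
for n,d in(("T",T),("S",S)):
  for b in blobs(d,(5,150,60),(16,255,255)): print(n,b[0],b[1])
rc=[t(540,38),t(678,46),t(670,160),t(532,150)]
for z in(.066,.07,.075):
    P=np.array([onz(T,p,z) for p in rc]);print(z,P.mean(0),[np.linalg.norm(P[i]-P[i-1]) for i in range(4)],np.degrees(np.arctan2(*(P[0]-P[1])[[1,0]])))
rc=[(x-0,y) for x,y in []]
# blue
b=max(blobs(T,(105,120,40),(130,255,255)),key=lambda b:b[0][4]);print("blue",b[0],onz(T,b[1],.08))
E
```

```text
[[199, 113, 18, 13, 150], [200, 264, 16, 20, 178]] [array([207.4933, 118.6867]), array([206.4775, 272.2472])]
green (array([0.6719, 0.1056, 0.1679]), np.float64(0.0023623830090570485)) [0.6716 0.1066 0.166 ] [0.6724 0.104  0.166 ]
bar (155.0, 105.66666666666667) [0.6847 0.1969 0.1871] 0.0912133992132948 uphill az deg 81.72131971981001
bar (327.33333333333337, 150.33333333333331) [ 0.6347 -0.1209  0.1128] 0.23056276116630994 uphill az deg 80.78793745606762
bar (265.0, 134.66666666666666) [0.653  0.0013 0.1413] 0.10694291921880159 uphill az deg 79.99052782825352
fin [[ 0.4611 -0.098 ]
 [ 0.4609 -0.1403]
 [ 0.4509 -0.1402]
 [ 0.4506 -0.0971]] [ 0.4559 -0.1189  0.126 ] [np.float64(0.042266826314187385), np.float64(0.009994818405826911)]
finS [[ 0.4619 -0.1331]
 [ 0.4537 -0.1339]
 [ 0.4546 -0.0952]
 [ 0.4639 -0.0968]] [ 0.4585 -0.1147  0.126 ]
tri (array([ 0.4557, -0.1198,  0.1196]), np.float64(0.0010500342586698326))
T [303, 229, 37, 31, 1003] [321.2632 244.1416]
T [294, 284, 29, 27, 574] [308.3885 297.5   ]
S [285, 122, 29, 33, 392] [298.2194 140.0791]
S [230, 124, 41, 46, 681] [248.2863 149.326 ]
0.066 [ 0.4547 -0.1181  0.066 ] [np.float64(0.05531522931155539), np.float64(0.06905860852334716), np.float64(0.056360353660563786), np.float64(0.06831669641152124)] 88.35955661474235
0.07 [ 0.4546 -0.1174  0.07  ] [np.float64(0.05502653439470776), np.float64(0.06869818573393832), np.float64(0.056066204150274385), np.float64(0.06796014572493286)] 88.35955661474239
0.075 [ 0.4545 -0.1165  0.075 ] [np.float64(0.054665665748648236), np.float64(0.06824765724717728), np.float64(0.055698517262412664), np.float64(0.06751445736669744)] 88.35955661474237
blue [173, 232, 44, 40, 1044] [0.4352 0.1317 0.08  ]
```

```bash
cat >> h.py <<'E'
def R(az):
    a=np.radians(az); return np.array([[-np.sin(a),np.cos(a),0],[np.cos(a),np.sin(a),0],[0,0,-1.]])
E
python3 - <<'E'
from cell import robot
from h import *
np.set_printoptions(precision=3,suppress=True)
print(np.linalg.det(R(10)))
for o in(0,180):
  for p,a in(((.456,-.118,.24),-1.5),((.456,-.118,.09),-1.5),((.672,.106,.32),-9),((.672,.106,.198),-9)):
    print(o,p,robot.inverse_kinematics(np.array(p),R(a+o)))
robot.move_ptp(np.array((.456,-.118,.24)),R(-1.5))
robot.grip(.05)
from cell import cams
cv2.imwrite("pics/w1.png",cams.get_image("wrist")["frame"][:,:,::-1]);cv2.imwrite("pics/s1.png",cams.get_image("scene")["frame"][:,:,::-1])
s=robot.state();print(s["clock"],s["position"],s["gripper_width"],s["ft_force"])
E
```

```text
0.9999999999999999
0 (0.456, -0.118, 0.24) [ 0.583  0.189 -0.515  1.83   0.102  1.148  0.008]
0 (0.456, -0.118, 0.09) [ 0.527  0.361 -0.486  2.034  0.232  0.799 -0.121]
0 (0.672, 0.106, 0.32) [ 0.164  0.567 -0.735  1.164  0.369  1.539 -0.657]
0 (0.672, 0.106, 0.198) [ 0.171  0.62  -0.695  1.372  0.398  1.29  -0.698]
180 (0.456, -0.118, 0.24) [-0.821  0.22   1.178  1.921 -0.224  1.145 -2.725]
180 (0.456, -0.118, 0.09) [-0.677  0.537  1.163  2.121 -0.643  0.899 -2.303]
180 (0.672, 0.106, 0.32) [ 0.296  0.665 -1.067  1.15   0.572  1.62   2.352]
180 (0.672, 0.106, 0.198) [ 0.336  0.748 -1.068  1.357  0.648  1.406  2.269]
3.05 [ 0.456 -0.118  0.24 ] 0.0501875120717611 [ 0.587 -0.128  0.977]
```

View pics/w1.png

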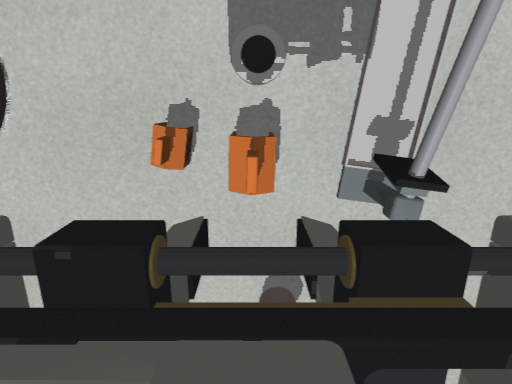

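View pics/s1.png

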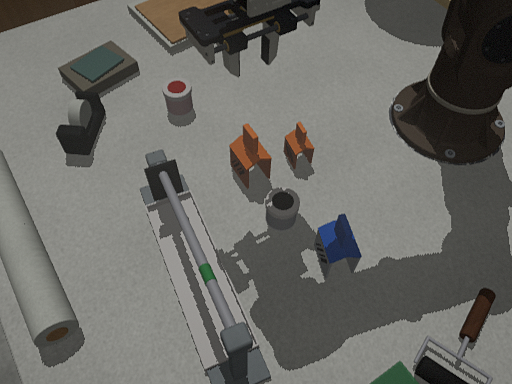

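Wrist view: the large orange hanger is at about (252,165), its fin in line with the jaw midline (column ~252), and the decoy sits to its left at (170,147). I'll check the fin with this third view.

```bash
python3 - <<'E'
from cell import robot,cams
from h import *
np.set_printoptions(precision=4,suppress=True)
W=cams.get_image("wrist");S=cams.get_image("scene")
print("tcp in scene",proj(S,robot.state()["position"]), "fin guess in wrist",proj(W,(.456,-.118,.126)))
cv2.imwrite("pics/w1c.png",cv2.resize(W["frame"][110:210,140:300,::-1],None,fx=5,fy=5,interpolation=cv2.INTER_NEAREST))
E
```

```text
tcp in scene [250.7709  82.0127] fin guess in wrist [251.53   176.2216]
```

View pics/w1c.png

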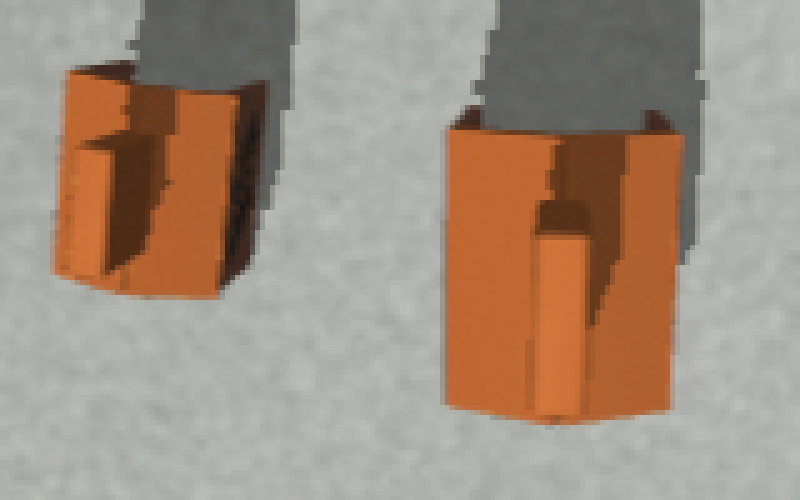

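Fin top centre is at wrist pixel (252.2,175) and my prediction was (251.5,176.2), so they agree to about 1 mm. Grasping now.

```bash
python3 - <<'E'
from cell import robot,cams
from h import *
np.set_printoptions(precision=4,suppress=True)
robot.movel(np.array((.456,-.118,.092)),v=.12)
s=robot.state();print(s["clock"],s["position"],s["ft_force"])
robot.grip(.0)
s=robot.state();print(s["clock"],s["gripper_width"],s["ft_force"])
robot.movel(np.array((.456,-.118,.31)),v=.15)
s=robot.state();print(s["clock"],s["gripper_width"],s["ft_force"],s["position"])
S=cams.get_image("scene");W=cams.get_image("wrist")
cv2.imwrite("pics/s2.png",S["frame"][:,:,::-1]);cv2.imwrite("pics/w2.png",W["frame"][:,:,::-1])
E
```

```text
4.5333 [ 0.4565 -0.118   0.0926] [-0.1807 -0.4303  0.2885]
5.2583 0.010191102685758903 [-0.6018 -0.9968  0.1374]
6.8583 0.010456077255204093 [ 0.4188 -0.0803 -2.9221] [ 0.4555 -0.1179  0.3092]
```

View pics/s2.png

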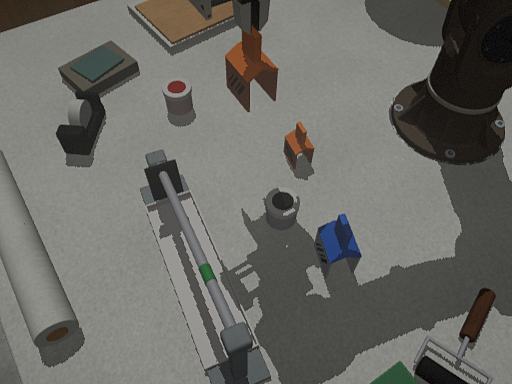

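View pics/w2.png

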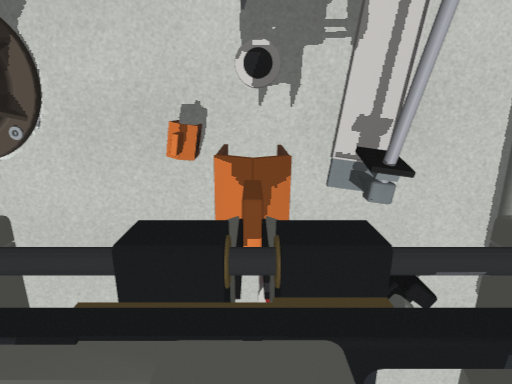

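The lift took −3 N (about 0.26–0.3 kg), and both pictures show the hanger hanging level in the jaws. Carrying it above the green band.

```bash
python3 - <<'E'
from cell import robot,cams
from h import *
np.set_printoptions(precision=4,suppress=True)
robot.movel(np.array((.672,.1055,.315)),v=.15,frame=R(-9))
robot.dwell(.2)
s=robot.state();print(s["clock"],s["gripper_width"],s["ft_force"],s["position"])
for n in("scene","top","wrist"):
    cv2.imwrite(f"pics/{n}3.png",cams.get_image(n)["frame"][:,:,::-1])
E
```

```text
9.3833 0.010344330463791657 [ 0.7587  0.0427 -2.9356] [0.6719 0.1051 0.3152]
```

View pics/scene3.png

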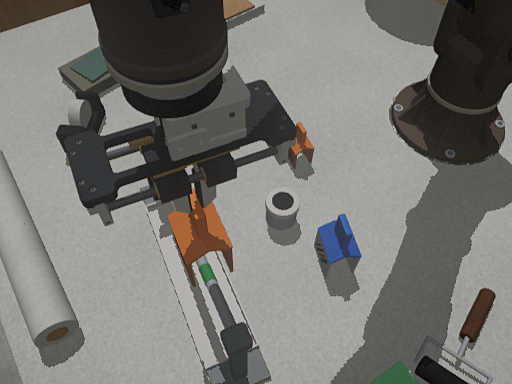

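View pics/wrist3.png

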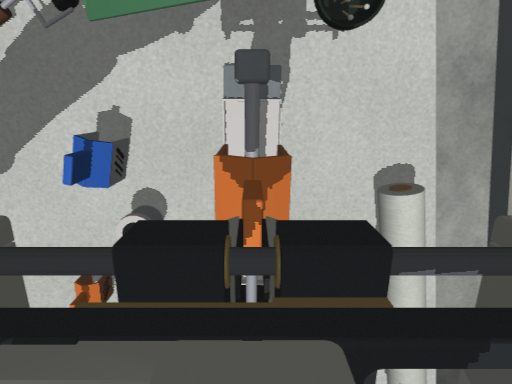

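The wrist view shows the rail vertical at column ~252, directly under the hanger roof (columns 214–291, middle 252), so yaw and lateral position are good. Lowering with a force check.

```bash
python3 - <<'E'
from cell import robot,cams
from h import *
np.set_printoptions(precision=4,suppress=True)
robot.movel(np.array((.672,.1055,.206)),v=.1)
robot.dwell(.2)
s=robot.state();f0=s["ft_force"][2];print(s["clock"],s["ft_force"],s["position"])
z=.206
while z>.195:
    z-=.0015; robot.movel(np.array((.672,.1055,z)),v=.02); robot.dwell(.1)
    s=robot.state();print(round(z,4),s["ft_force"],s["position"][2])
    if s["ft_force"][2]-f0>1.2: break
for n in("scene","top","wrist"):
    cv2.imwrite(f"pics/{n}4.png",cams.get_image(n)["frame"][:,:,::-1])
print(robot.state()["clock"])
E
```

```text
10.975 [ 0.4327  1.1695 -3.2237] [0.6722 0.1056 0.2065]
0.2045 [ 0.3685  0.8696 -2.7249] 0.20449155317552153
0.203 [-0.161  -0.0228 -3.1832] 0.20296538451074228
0.2015 [ 0.3482 -0.3686 -3.2302] 0.20147306530074222
0.2 [-0.7208 -0.9222 -2.4277] 0.19998484155270296
0.1985 [ 0.305  -1.3171  0.1296] 0.19874637749556343
12.875
```

View pics/scene4.png

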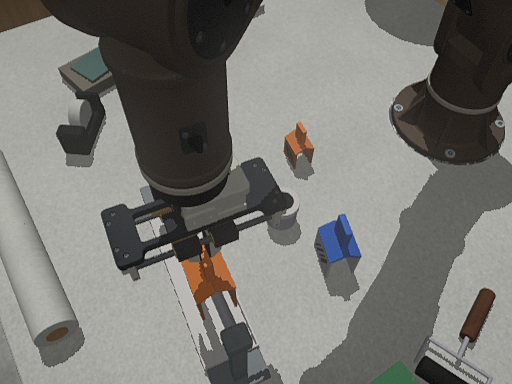

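View pics/wrist4.png

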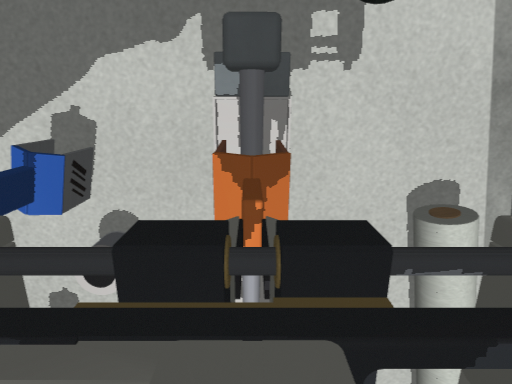

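Contact came at TCP z≈0.199 (predicted 0.2006), and the hanger sits astride the bar. Letting go.

```bash
python3 - <<'E'
from cell import robot,cams
from h import *
np.set_printoptions(precision=4,suppress=True)
robot.grip(.06)
cv2.imwrite("pics/scene5.png",cams.get_image("scene")["frame"][:,:,::-1])
robot.dwell(1.0)
print(robot.state()["clock"],robot.state()["ft_force"])
cv2.imwrite("pics/scene6.png",cams.get_image("scene")["frame"][:,:,::-1])
cv2.imwrite("pics/top6.png",cams.get_image("top")["frame"][:,:,::-1])
a=cv2.imread("pics/scene5.png")[60:384,60:400];b=cv2.imread("pics/scene6.png")[60:384,60:400]
cv2.imwrite("pics/c56.png",np.hstack([a,b]))
E
```

```text
14.8667 [-0.4474 -0.2505  0.5211]
```

View pics/c56.png

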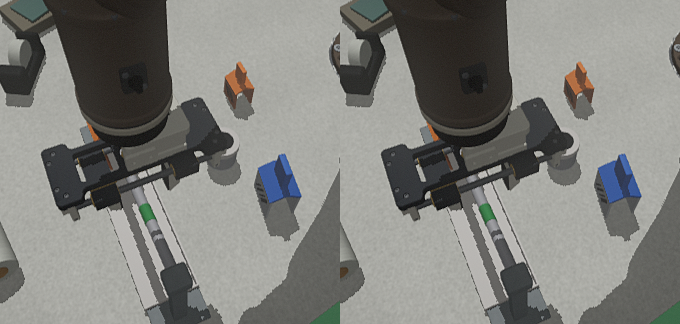

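View pics/top6.png

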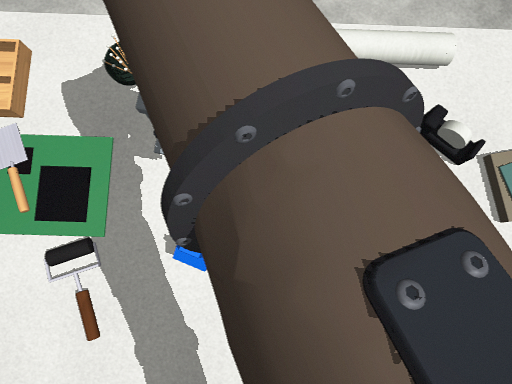

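The hanger has left the fingers and slid: orange is visible past the gripper at the low end (scene ~150,190), and the green band is bare. I'll retreat straight up, then out of the way, and look.

```bash
python3 - <<'E'
from cell import robot,cams
from h import *
robot.movel(np.array((.672,.1055,.32)),v=.15)
robot.move_ptp(np.array((.40,.33,.32)),R(-9))
print(robot.state()["clock"],robot.state()["position"],robot.state()["ft_force"])
for n in("scene","top"):
    cv2.imwrite(f"pics/{n}7.png",cams.get_image(n)["frame"][:,:,::-1])
E
```

```text
17.25 [0.40150729 0.32908643 0.31977892] [ 0.44547843  0.18955135 -0.49585608]
```

View pics/scene7.png

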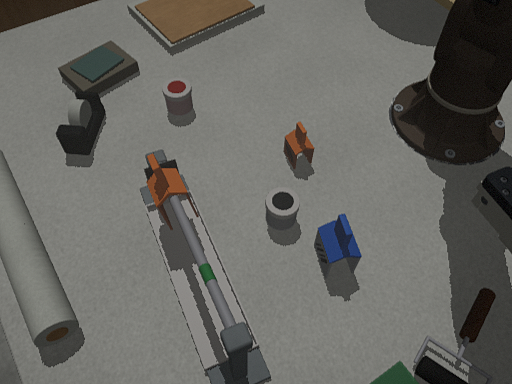

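View pics/top7.png

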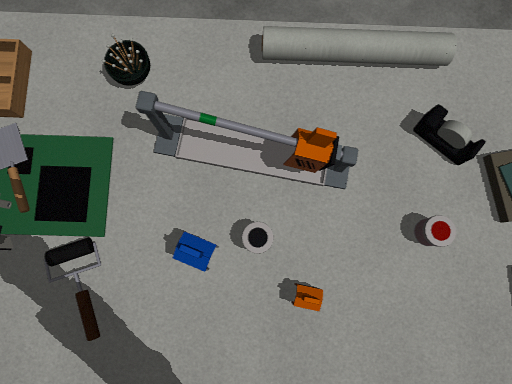

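```bash
python3 - <<'E'
from cell import robot,cams
from h import *
np.set_printoptions(precision=4,suppress=True)
robot.dwell(.7)
T=cams.get_image("top");S=cams.get_image("scene")
f=lambda im,x,y,w,h,s:cv2.resize(im["frame"][y:y+h,x:x+w,::-1],None,fx=s,fy=s,interpolation=cv2.INTER_NEAREST)
cv2.imwrite("pics/crop8.png",np.hstack([f(S,130,140,80,90,5),f(T,280,115,80,90,5)]))
u=np.array([np.cos(np.radians(81)),np.sin(np.radians(81)),0]);x=np.array([u[1],-u[0],0])
yy=u*np.cos(np.radians(13))+np.array([0,0,np.sin(np.radians(13))]);zz=np.cross(x,yy)
O=np.array([.672,.1055,.166])-.206*yy;print("expected stop origin",O)
for nm,d in(("T",T),("S",S)):
  print(nm,"fin top corners expected",[proj(d,O+a*x+b*yy+.06*zz).round(1).tolist() for a,b in((-.006,-.02),(.006,-.02),(.006,.02),(-.006,.02))],
   "roof ridge up/down",[proj(d,O+b*yy+.016*zz).round(1).tolist() for b in(.035,-.035)])
prev=[cv2.imread("pics/%s7.png"%n)[:,:,::-1] for n in("top","scene")]
print("diff",np.abs(prev[0][110:190,280:360].astype(int)-T["frame"][110:190,280:360]).max(),np.abs(prev[1][140:230,130:210].astype(int)-S["frame"][140:230,130:210]).mean())
E
```

```text
expected stop origin [ 0.6406 -0.0927  0.1197]
T fin top corners expected [[336.0, 144.2], [337.0, 137.8], [316.3, 132.2], [315.2, 138.7]] roof ridge up/down [[299.3, 139.4], [333.6, 148.4]]
S fin top corners expected [[159.8, 149.5], [152.7, 151.8], [159.1, 165.7], [166.3, 163.3]] roof ridge up/down [[171.1, 190.4], [159.9, 165.8]]
diff 17 1.2969907407407408
```

View pics/crop8.png

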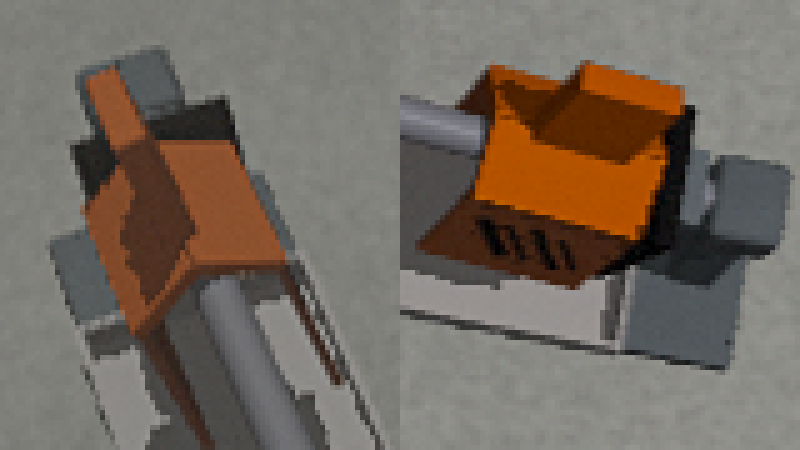

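At rest against the stop, but the fin appears to lean a few degrees toward +x. I'll quantify the lean and see whether it's settling.

```bash
python3 - <<'E'
from cell import robot,cams
from h import *
np.set_printoptions(precision=4,suppress=True)
T0=cams.get_image("top");S0=cams.get_image("scene");robot.dwell(2.)
T=cams.get_image("top");S=cams.get_image("scene")
for a,b in((T0,T),(S0,S)): print("diff",np.abs(a["frame"].astype(int)-b["frame"]).mean())
for d,n,box in((T,"T",(280,115,80,90)),(T0,"T0",(280,115,80,90))):
    for b in blobs(d,(5,150,60),(16,255,255)): print(n,b[0],b[1])
t=lambda p:((p[0]-400)/5+280,p[1]/5+115); s=lambda p:(p[0]/5+130,p[1]/5+140)
# fin-top mid end corners, far edge +x/uphill & downhill
print("uphill +x corner etc: mid",tri(T,t((631,86)),S,s((116,108))))
u=np.array([np.cos(np.radians(81)),np.sin(np.radians(81)),0]);x=np.array([u[1],-u[0],0])
yy=u*np.cos(np.radians(13))+np.array([0,0,np.sin(np.radians(13))]);zz=np.cross(x,yy)
O=np.array([.672,.1055,.166])-.206*yy
F=tri(T,t((631,86)),S,s((116,108)))[0]-O
print("local x,y,z of fin top",F@x,F@yy,F@zz,"lean deg",np.degrees(np.arctan2(F@x,F@zz)))
f=lambda im,x,y,w,h,s:cv2.resize(im["frame"][y:y+h,x:x+w,::-1],None,fx=s,fy=s,interpolation=cv2.INTER_NEAREST)
cv2.imwrite("pics/crop9.png",np.hstack([f(S,130,140,80,90,5),f(T,280,115,80,90,5)]))
print(robot.state()["clock"])
E
```

```text
diff 1.3900214301215277
diff 1.4614003499348958
T [284, 127, 53, 46, 1357] [312.9396 147.9145]
T [294, 284, 29, 27, 565] [308.3894 297.4372]
T0 [284, 127, 53, 46, 1360] [312.9426 147.9471]
T0 [294, 284, 29, 27, 564] [308.3741 297.4539]
uphill +x corner etc: mid (array([ 0.6503, -0.1064,  0.1751]), np.float64(0.0005758567057817431))
local x,y,z of fin top 0.011682138923866063 0.0007907433854797767 0.05675463356763472 lean deg 11.63107855955216
20.35
```

View pics/crop9.png

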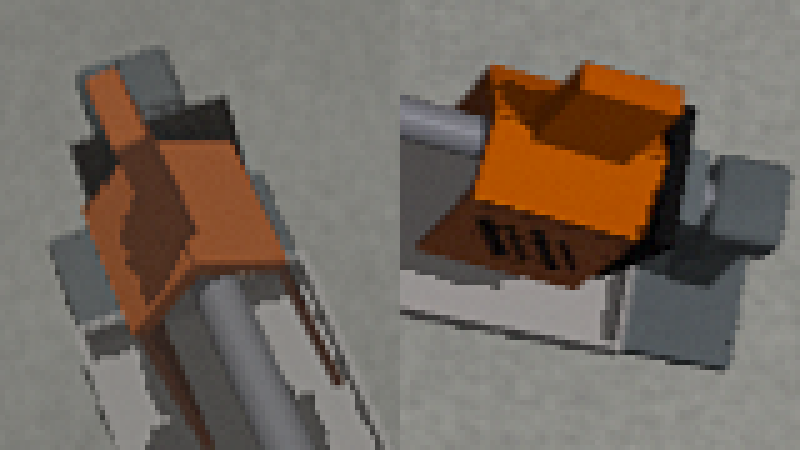

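```bash
python3 - <<'E'
from cell import robot
robot.job_done();print(robot.state()["clock"],robot.state()["ft_force"])
E
```

```text
the job is handed in; nothing more can be done
the job is handed in; nothing more can be done
```

The copper hanger is on the drying rail, resting at the black stop, but it leans about 8–12° sideways around the bar. I handed the job in at about 20 s of the 38 s allowed.

**What I did:** I chose the larger of the two orange hangers; its roof measured about 56 × 69 mm against the 58 × 70 mm given. I gripped it by the fin, carried it to the green band and lowered it until it touched the bar. Contact came at tool height 0.199 m, where I expected 0.2006 m. Then I let go, it slid down by itself, and I moved the arm straight up and away.

**Last checks:**
- **Position:** the fin top, located in two camera views, puts the hanger within 1 mm along the rail of where it should rest. It is astride the bar and did not move over the 2 s I watched.
- **Other objects:** the blue hanger and the small orange one look unmoved in the pictures. The arm was touching nothing.
- **The lean:** it is tilted toward +x (away from the robot), probably held by friction against the rubber stop. I left it because straightening it would have meant touching it on the lower half of the rail.
- **Small disagreement:** the fingers closed to 10.2–10.4 mm on a fin given as 12 mm thick, which I took to be give in the fingers.

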